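# Reset the bottle guide on a filling bench

### The job

Change the bottle rest over to the other bottle size: with your fingertips push down the blue release button on the steel guide carriage and, keeping it down the whole way, slide the carriage along its rail until it rests against the orange stop, then let the button spring back up so the carriage is locked there, and move the hand clear. Pick nothing up: leave the stoppers, wrench, jar, beaker and bottles standing around it where they are.

Things in the scene. Friction and masses are not known exactly. Their poses are not given: they have to be found in the camera images.
- rail: Fixed bottle rest: steel sole plate with an aluminium slide rail, and a steel bottle trough along its +x side. Origin on the table under the middle of the rail; y runs along the rail, z up. 500 mm long in y, reaching from x = -50 to +166 mm. Rail head 34 mm above the table, trough's back wall 50 mm high at x = +163 mm. Place and yaw (up to 0.4 rad either way) differ each time.
- carriage (a joint): Position of the guide carriage along the rail's +y axis, in m, 0 at the rail's middle. Rail friction about 1.5 N (plus 6 N per m/s) when unlocked. It starts locked near 0, with 2.5 mm of play: a catch holds it there until the button is pressed, and a second catch locks it at the stop.
- carriage_mid (a point): Middle of the flat top of the steel guide carriage, 56 mm above the table over the rail's centre line. Carriage 72 mm in x, 90 mm along the rail (ends at y = +-45 mm). Two upright steel cheeks cross its top at y = +-31 to +-41 mm, 60 mm wide in x, 30 mm tall. White guide prongs, 58 mm above the table, reach over the trough to x = +142 mm. It cannot be lifted off.
- button_top (a point): Centre of the top of the blue square button, 44 x 44 mm, in the pocket between the cheeks (62 mm long along the rail, open to both sides): a fingertip on the button can also push on a cheek, which rises 20 mm above the raised button. Its top is 66 mm above the table when up, 57 mm when fully down; it moves straight down and rides with the carriage.
- button (a joint): How far the button is pressed, in m: 0 up (carriage locked), 0.009 fully down on its stop. Spring: about 3.5 N to start, 7.5 N fully down. The catch lets go 3.5 mm down; press at least 5 mm and keep it there all the way, as a catch also bars the last few mm before the stop while the button is up. Let go against the stop (within 2 mm), it springs fully up and locks.
- stop_mid (a point): Middle of the top of the orange stop, 56 mm above the table over the rail's centre line. A fixed, solid plastic block, 60 mm across the rail and 30 mm along it, a small black knob on its -x side, clamped towards one end of the rail, +y or -y, differing each time. The carriage touches it when this point and carriage_mid are 60 mm apart.
- greystop_mid (a point): The same point of the equal grey stop near the rail's other end (not the one wanted).
- stopper_a: Loose black rubber bottle stopper, a cone 36 mm wide at its foot and 34 mm high, beside the rail on its -x side. Origin under its centre. Leave alone.
- stopper_b: A second such stopper. Leave alone.
- wrench: Loose steel wrench, 140 mm long, lying flat on the table on the rail's -x side. Leave alone.
- jar: Loose amber jar with yellow cap, 64 mm wide, 75 mm high, beyond the trough. Origin under its centre. Leave alone.
- beaker: Loose steel cup, 72 mm wide, 85 mm high, beyond the trough. Origin under its centre. Leave alone.
- bottle_a: Empty green glass bottle, 80 mm wide, 272 mm high, standing to the left of the rest. Origin under its centre. Leave alone.
- bottle_b: A second such bottle, standing to its right. Leave alone.

How it is judged:
By the outcome, as a careful person would: the job done as asked, in the order asked, and still so for the second after the job is handed in, with the robot touching nothing.
It also fails if it takes over 32 s, if anything falls off the work surface, if the arm or the gripper's body presses on something with over 40 N, if the wrist force passes 120 N, or if a joint passes its speed limit or range.

### The arm

A 6-joint arm with a two-finger parallel gripper is mounted at the origin on the work surface. World frame = base frame: x ahead of the robot, y to its left, z up, the work surface at z = 0. Lengths are in m, angles in rad, forces in N, time in s.
With the tool pointing down it reaches from about 0.375 to 0.9 m from the base axis. Payload 3.1 kg.
Tool frame: the origin (TCP) lies midway between the tips of the shut fingers; the grasp point (between the pads) lies manip.hold_point_z behind it (manip.hold_point_z is the distance from the TCP to the grasp point, in m); z points along the fingers, y is the direction in which the jaws open and shut (so a half turn about z gives the same grasp; the last joint's range is limited). The gripper opens to 85 mm and grips with 20 to 120 N. Pads are 22 mm wide; open, the fingers measure 114 mm over their backs; the gripper's body (76 mm by 85 mm) begins 54 mm behind the grasp point. The pads swing forward as they close: fully open they stand 13 mm farther back than shut.
Start: joints at [1.157, 0.527, 1.433, -0, 1.181, -0.178], TCP at [0.145, 0.608, 0.231] pointing down, gripper open.
Joint ranges: [-3.08, 3.08], [-0.75, 2.2], [0.22, 2.44], [-1.43, 4.57], [0, 2.65], [-2.85, 2.85]. Speed limits (rad/s): [2.79, 2.79, 3.14, 3.14, 3.14, 3.14].

### API

Orientations are given as a unit quaternion [x, y, z, w].
In Python, from station import manip, snapshot, workorder, models gives the robot as it stands.
- The arm moves only by the tool jog_arm, never from a script. Its argument "commands" is a list of rows, each a list of 5 numbers: the opening in per cent of the stroke, from 0 (shut) to 100 (fully open), then the shift along the world's x, y, z in cm, then the turn about the world's z in rad. A call has 1 to 8 rows; each row shifts and turns the pose as measured when the row begins; what a row does not reach is not made up. A row lasts 1/12 s, in which the tool goes at most 41.7 mm and 7.16 degrees, less where a joint would pass 70% of its speed; a pose out of reach is approached as far as the arm can. A call with a gripper value outside its range is refused whole. The fingers move at their own pace and stop on an object; "squeeze" is the grip in N (left out, the last holds). Time passes only in rows, so rows that do not move let the fingers close. It gives the time, the measured TCP pose, the force and the opening at its end, in the units of the state.
- manip.sense(): the state, without advancing time (a new reading comes with each control period).
- snapshot(name): name is "side" or "top" or "wrist"; returns a dict with "image" (400x640x3 uint8, red, green, blue), "intrinsics" (3x3 intrinsics, pixels), "D" ([k1, k2, p1, p2, k3] as OpenCV has them; the pictures are not rectified), "extrinsics" (4x4, takes a point from camera to world coordinates); the wrist camera has in their place "hand_eye" (4x4, takes a point from camera to tool coordinates, whose origin is the TCP and whose axes are the flange's). Camera axes: x right, y down, z forward; pixel columns grow to the right and rows downward; lengths in m; the calibration is good to about 2 mm. A picture is of the moment at which its call begins: read the wrist's pose just before it. There is no depth.
- workorder.sign_off(): hands the job in, once; it reports no verdict.
Trained networks look in a picture, given as the dict that the camera call returned (one of the last four; its "shot" number tells which), for a name from the list of things; names that differ only in an ending like _2 or _b are one class to them, and where a whole thing is asked for, a point or a joint stands for the part that bears it (a point fixed in the world has none). Each returns a list of dicts, best first, with "score" (0 to 1); they miss things now and then, are a little off and sometimes report something else, mostly with a low value. They report only what shows in the picture. A call takes as long as a camera call.
- models.find_in(picture, name): "centre" ([x, y, z] in m, in world coordinates, good to about 4 mm: the middle of the surface that is visible of it).
- models.pinpoint(picture, name): "centre" ([x, y, z] in m, in world coordinates, good to about 4 mm: a listed point, or the origin of a listed thing).
The state is a dict: "t": time; "q": joint angles; "qd": joint speeds; "tau": joint torques, N m; "tcp_pos": TCP position; "tool_rot": TCP orientation; "force": force on the tool from outside, world axes, zero at the start; "ft_torque": the same for the moment, N m; "finger_gap": opening from 0.0 (shut) to 1.0 (fully open).
Only numpy, scipy, OpenCV 4.12 (cv2) and the standard library are available. Lean on these libraries where they do the work, as an engineer would, in place of code of your own. Each camera call takes 0.05 s, during which the arm holds its last target. There are 200 camera calls.

## Working session

There is one attempt and no reset: what is moved stays moved. The work goes in short steps, Python scripts to look and compute and a tool call to move; the robot and the scene stay as the last step left them, time stands still between calls to the robot, and variables do not carry over. Pictures are saved under pics/ and viewed, about 8 in all and at most 12, crops included, and the job is handed in when it is done.

Besides the shell and the picture viewer there is one more tool, called after ">>>" as name(argument=value, ...) on one line, values as JSON. jog_arm: Moves the arm, as the interface text tells. Its arguments: {"type":"object","properties":{"commands":{"type":"array","items":{"type":"array","items":{"type":"number"}}},"squeeze":{"type":"number"}},"required":["commands"]}

```bash
mkdir -p pics; python3 - <<'E'
from station import manip, snapshot, models
import cv2,numpy as np
s=manip.sense();print(s['t'],s['tcp_pos'],s['tool_rot'],s['finger_gap'],s['force'],manip.hold_point_z)
for c in("top","side"):
    p=snapshot(c);cv2.imwrite(f"pics/{c}1.png",p["image"][:,:,::-1])
    for n in("button_top","carriage_mid","stop_mid","greystop_mid","rail"):
        print(c,n,[(np.round(d["centre"],4).tolist(),round(d["score"],2)) for d in models.pinpoint(p,n)[:2]])
    if c=="top":
        for n in("bottle_a","jar","beaker"):
            print(c,n,[(np.round(d["centre"],3).tolist(),round(d["score"],2)) for d in models.pinpoint(p,n)[:2]])
E
```

```text
0.0 [0.14506246 0.60720339 0.2303372 ] [ 1.17114342e-01  9.93117853e-01 -1.02744073e-03 -3.25612099e-04] 1.0014428281652357 [0.33707055 0.11228346 0.20865076] 0.0187
top button_top [([0.5739, 0.0436, 0.0684], 0.68), ([0.5685, -0.1097, 0.0608], 0.43)]
top carriage_mid [([0.5696, 0.0426, 0.0589], 0.85)]
top stop_mid [([0.5792, 0.2097, 0.0553], 0.68)]
top greystop_mid [([0.5661, -0.1117, 0.0585], 0.69)]
top rail [([0.5772, 0.0462, 0.0037], 0.57)]
top bottle_a [([0.59, -0.467, -0.002], 0.92), ([0.596, 0.424, 0.001], 0.85)]
top jar [([0.782, -0.051, -0.002], 0.63), ([0.579, 0.207, 0.056], 0.17)]
top beaker [([0.792, 0.124, -0.0], 0.71), ([0.781, -0.051, -0.003], 0.7)]
side button_top [([0.5738, 0.0432, 0.0683], 0.45)]
side carriage_mid [([0.5719, 0.0407, 0.0708], 0.71), ([0.5772, 0.0375, 0.0606], 0.62)]
side stop_mid [([0.4705, 0.0448, 0.0037], 0.6), ([0.5767, 0.2068, 0.0563], 0.53)]
side greystop_mid [([0.5731, -0.1133, 0.0605], 0.56)]
side rail [([0.572, 0.046, 0.0004], 0.7)]
```

View pics/top1.png

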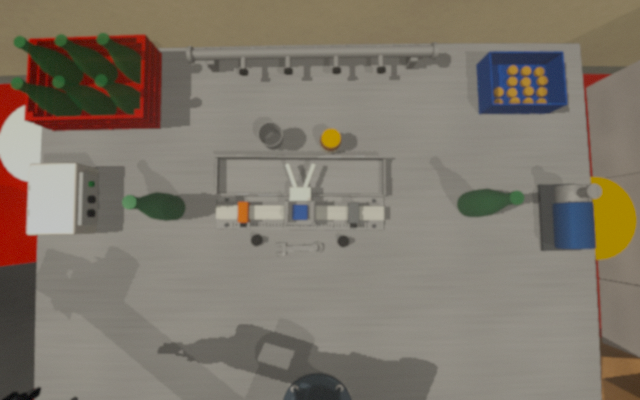

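View pics/side1.png

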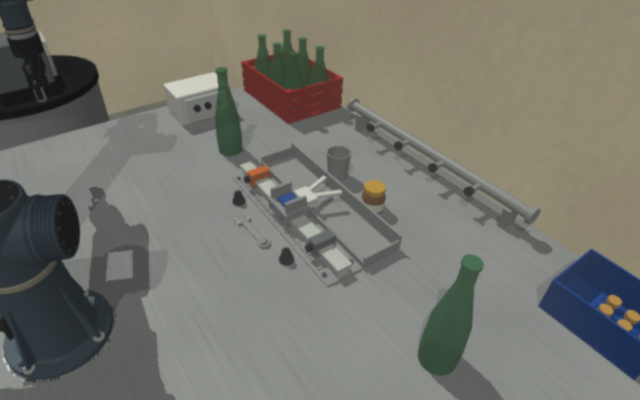

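The rail is nearly along world y, with the orange stop on the +y side (pixel 243,212), the carriage at pixel (301,212) and the grey stop near (345,213). The carriage has to travel about +105 mm in y. The bottles, jar and beaker are all well off the path.

>>> jog_arm(commands=[[0, 2.5, -3.3, 0, 0.03], [0, 2.5, -3.3, 0, 0.03], [0, 2.5, -3.3, 0, 0.03], [0, 2.5, -3.3, 0, 0.03], [0, 2.5, -3.3, 0, 0.03], [0, 2.5, -3.3, 0, 0.03], [0, 2.5, -3.3, 0, 0.03], [0, 2.5, -3.3, 0, 0]], squeeze=30)

```text
t: 1.42
tcp_pos: [0.3434, 0.3453, 0.2325]
tool_rot: [-0.001, 1.0, 0.005, 0.001]
force: [0.6, 0.4, -0.3]
finger_gap: 0.0
```

>>> jog_arm(commands=[[0, 2.5, -3.3, 0, 0], [0, 2.5, -3.3, 0, 0], [0, 2.5, -3.3, 0, 0], [0, 2.5, -3.3, 0, 0], [0, 2.5, -3.3, 0, 0], [0, 2.5, -3.3, 0, 0], [0, 2.5, -3.3, 0, 0], [0, 0, 0, 0, 0]])

```text
t: 2.08
tcp_pos: [0.5242, 0.1056, 0.2355]
tool_rot: [0.002, 1.0, 0.005, 0.007]
force: [1.6, 0.3, 0.6]
finger_gap: -0.004
```

>>> jog_arm(commands=[[0, 2.0, -2.2, -2, 0], [0, 2.0, -2.2, -2, 0], [0, 0.8, -1.6, -2, 0], [0, 0, 0, -1, 0], [0, 0, 0, 0, 0]])

```text
t: 2.5
tcp_pos: [0.5772, 0.0406, 0.1656]
tool_rot: [0.005, 1.0, 0.005, 0.012]
force: [-0.5, 0.2, -0.5]
finger_gap: 0.0
```

```bash
python3 - <<'E'
from station import manip, snapshot, models
import cv2,numpy as np
s=manip.sense();print(s['t'],s['tcp_pos'],s['tool_rot'],s['force'])
p=snapshot("wrist");cv2.imwrite("pics/w1.png",p["image"][:,:,::-1])
for n in("button_top","carriage_mid","stop_mid","greystop_mid"):
    print(n,[(np.round(d["centre"],4).tolist(),round(d["score"],2)) for d in models.pinpoint(p,n)[:2]])
E
```

```text
2.5 [0.57715104 0.04061953 0.1656022 ] [0.00509432 0.99990609 0.00493746 0.0117251 ] [-0.46182302  0.17471293 -0.48282086]
button_top [([0.5743, 0.036, 0.0634], 0.66)]
carriage_mid [([0.5745, 0.0421, 0.0566], 0.62), ([0.4843, -0.0806, -0.0033], 0.26)]
stop_mid [([0.575, 0.0413, 0.0598], 0.73), ([0.5808, 0.2079, 0.0554], 0.69)]
greystop_mid []
```

View pics/w1.png

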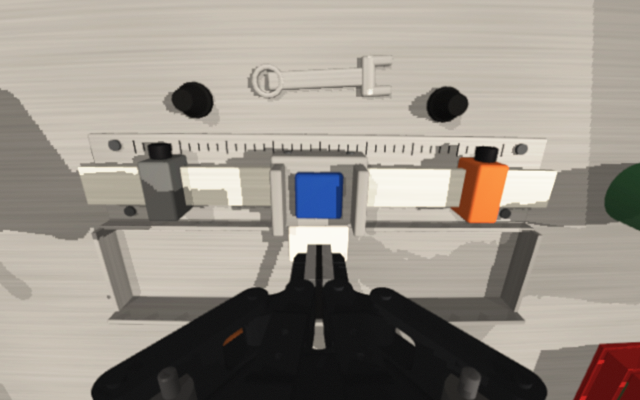

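Wrist view: button at (319,195) between the cheeks, orange stop to the right with its top near (487,172), fingers at (320,255). The path is free. I'll compute the button position from its pixel.

```bash
cat > h.py <<'E'
import cv2,numpy as np
from scipy.spatial.transform import Rotation as R
def ray(p,s,uv,z):
    T=np.eye(4);T[:3,:3]=R.from_quat(s['tool_rot']).as_matrix();T[:3,3]=s['tcp_pos']
    T=T@np.array(p["hand_eye"])
    n=cv2.undistortPoints(np.array([[uv]],float),np.array(p["intrinsics"]),np.array(p["D"],float)).ravel()
    d=T[:3,:3]@[*n,1];return T[:3,3]+d*(z-T[2,3])/d[2]
E
python3 - <<'E'
from station import manip, snapshot
from h import *
s=manip.sense();p=snapshot("wrist");im=p["image"].astype(int)
r,g,b=im[...,0],im[...,1],im[...,2]
m=((b>120)&(b>2*r)&(b>1.6*g)).astype(np.uint8)
n,l,st,c=cv2.connectedComponentsWithStats(m);i=1+st[1:,4].argmax()
x,y,w,h,_=st[i];print(st[i],c[i],ray(p,s,c[i],.066))
print(ray(p,s,(x,y),.066),ray(p,s,(x+w,y+h),.066))
m=((r>180)&(b<90)&(g<150)&(g>60)).astype(np.uint8)
n,l,st,c=cv2.connectedComponentsWithStats(m);i=1+st[1:,4].argmax();x,y,w,h,_=st[i];print(st[i],c[i])
print("stop near edge",ray(p,s,(x,y+15),.056),ray(p,s,(x,y+h),.04))
E
```

```text
[ 295  171   44   45 1788] [315.09395973 192.47595078] [0.57244913 0.03982389 0.066     ]
[0.55204868 0.02211417 0.066     ] [0.59620229 0.06223015 0.066     ]
[ 466  163   40   58 1568] [484.4502551  191.16772959]
stop near edge [0.56273032 0.18357457 0.056     ] [0.61495366 0.20110537 0.04      ]
```

>>> jog_arm(commands=[[0, -0.3, 0.4, -3, 0], [0, 0, 0, -3, 0], [0, 0, 0, -2, 0], [0, 0, 0, -0.5, 0], [0, 0, 0, 0, 0], [0, 0, 0, 0, 0]])

```text
t: 3.3
tcp_pos: [0.5792, 0.0497, 0.0896]
tool_rot: [0.001, 1.0, 0.004, 0.023]
force: [0.5, -0.7, -0.2]
finger_gap: 0.001
```

>>> jog_arm(commands=[[0, -0.5, -0.3, -1.0, 0], [0, -0.1, 0, -0.8, 0], [0, 0, 0, -0.3, 0], [0, 0, 0, -0.3, 0], [0, 0, 0, 0, 0]])

```text
t: 3.72
tcp_pos: [0.5781, 0.0471, 0.0711]
tool_rot: [-0.0, 1.0, 0.003, 0.03]
force: [-0.4, -0.3, -0.2]
finger_gap: 0.001
```

>>> jog_arm(commands=[[0, -0.2, 0, -0.4, 0], [0, -0.1, 0, -0.4, 0], [0, 0, 0, -0.3, 0], [0, 0, 0, -0.2, 0]])

```text
t: 4.05
tcp_pos: [0.5771, 0.0471, 0.0602]
tool_rot: [-0.0, 0.999, 0.003, 0.032]
force: [-1.7, -0.1, 5.7]
finger_gap: 0.003
```

>>> jog_arm(commands=[[0, 0, 0, -0.2, 0], [0, 0, 0, -0.1, 0], [0, 0, 0, 0, 0]])

```text
t: 4.3
tcp_pos: [0.5771, 0.0471, 0.0584]
tool_rot: [-0.0, 0.999, 0.003, 0.032]
force: [-1.2, -0.6, 6.0]
finger_gap: -0.006
```

>>> jog_arm(commands=[[0, 0, 0.4, -0.05, 0], [0, 0, 0.5, -0.05, 0], [0, 0, 0.5, 0, 0], [0, 0, 0.5, 0, 0]])

```text
t: 4.63
tcp_pos: [0.5774, 0.0638, 0.0597]
tool_rot: [-0.001, 0.999, 0.001, 0.033]
force: [-1.6, -1.6, 7.0]
finger_gap: -0.002
```

>>> jog_arm(commands=[[0, 0, 0.5, -0.15, 0], [0, 0, 0.5, -0.1, 0], [0, 0, 0.5, -0.05, 0], [0, 0, 0.5, -0.05, 0]])

```text
t: 4.97
tcp_pos: [0.5778, 0.0826, 0.0589]
tool_rot: [-0.001, 0.999, -0.001, 0.034]
force: [-1.1, -2.1, 6.6]
finger_gap: -0.005
```

>>> jog_arm(commands=[[0, 0, 0.5, -0.1, 0], [0, 0, 0.5, -0.05, 0], [0, 0, 0.5, -0.1, 0], [0, 0, 0.5, -0.05, 0]])

```text
t: 5.3
tcp_pos: [0.5783, 0.1015, 0.0585]
tool_rot: [-0.002, 0.999, -0.002, 0.035]
force: [-0.8, -1.9, 7.9]
finger_gap: -0.002
```

```bash
python3 - <<'E'
from station import manip, snapshot
import cv2
s=manip.sense();print(s['tcp_pos'],s['force'])
p=snapshot("wrist");cv2.imwrite("pics/w2.png",p["image"][:,:,::-1])
E
```

```text
[0.57826209 0.1015193  0.05850741] [-0.79897489 -1.8529265   7.93007292]
```

View pics/w2.png

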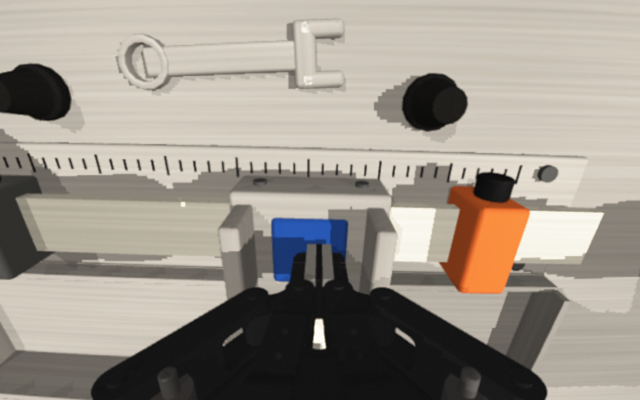

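The carriage (cheeks at columns 237 and 380) rides along with the pressed button, and the stop's near edge is at about column 450. I'll keep sliding.

>>> jog_arm(commands=[[0, 0, 0.5, -0.1, 0], [0, 0, 0.5, -0.05, 0], [0, 0, 0.5, -0.1, 0], [0, 0, 0.5, -0.05, 0], [0, 0, 0.5, -0.1, 0], [0, 0, 0.5, -0.05, 0]])

```text
t: 5.85
tcp_pos: [0.5789, 0.1307, 0.0583]
tool_rot: [-0.003, 0.999, -0.004, 0.036]
force: [-1.3, -1.8, 6.1]
finger_gap: 0.002
```

>>> jog_arm(commands=[[0, 0, 0.5, -0.1, 0], [0, 0, 0.5, -0.05, 0], [0, 0, 0.4, -0.1, 0]])

```text
t: 6.1
tcp_pos: [0.5792, 0.1442, 0.0579]
tool_rot: [-0.004, 0.999, -0.005, 0.036]
force: [-2.3, -1.8, 7.3]
finger_gap: 0.003
```

>>> jog_arm(commands=[[0, 0, 0.4, -0.05, 0], [0, 0, 0.4, -0.05, 0], [0, 0, 0.3, -0.05, 0]])

```text
t: 6.35
tcp_pos: [0.5798, 0.1541, 0.0586]
tool_rot: [-0.005, 0.999, -0.007, 0.037]
force: [-1.2, -5.1, 8.1]
finger_gap: -0.004
```

>>> jog_arm(commands=[[0, 0, 0.3, -0.05, 0], [0, 0, 0.3, -0.05, 0]])

```text
t: 6.52
tcp_pos: [0.5807, 0.158, 0.0592]
tool_rot: [-0.007, 0.999, -0.009, 0.038]
force: [-1.4, -4.7, 7.2]
finger_gap: 0.001
```

```bash
python3 - <<'E'
from station import manip, snapshot
import cv2
s=manip.sense();print(s['tcp_pos'],s['force'])
p=snapshot("wrist");cv2.imwrite("pics/w3.png",p["image"][:,:,::-1])
E
```

```text
[0.5807197  0.15799171 0.05917472] [-1.35454124 -4.72931142  7.17384756]
```

View pics/w3.png

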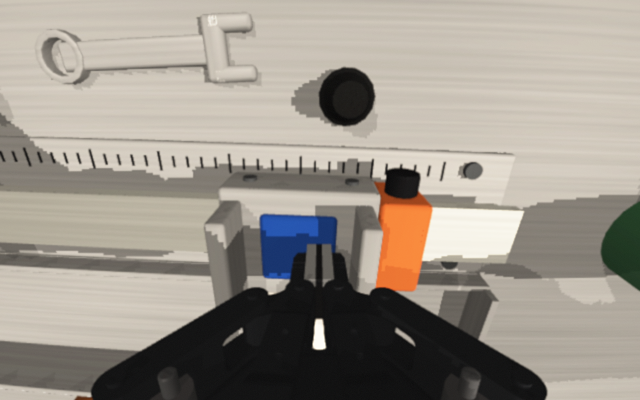

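The carriage's end face touches the orange stop at about column 380, with no gap. I'll lift straight up.

>>> jog_arm(commands=[[0, 0, 0, 0.4, 0], [0, 0, 0, 0.6, 0], [0, 0, 0, 1, 0], [0, 0, 0, 2, 0], [0, 0, 0, 3, 0], [0, 0, 0, 3, 0], [0, 0, 0, 3, 0], [0, 0, 0, 0, 0]])

```text
t: 7.23
tcp_pos: [0.5786, 0.1578, 0.1938]
tool_rot: [-0.007, 0.999, -0.009, 0.036]
force: [0.1, -0.9, 0.7]
finger_gap: 0.002
```

```bash
python3 - <<'E'
from station import manip, snapshot, models
from h import *
s=manip.sense();print(s['t'],s['tcp_pos'],s['force'])
p=snapshot("wrist");cv2.imwrite("pics/w4.png",p["image"][:,:,::-1])
q=snapshot("side")
for P in(p,q):
  for n in("button_top","carriage_mid","stop_mid"):
    print(n,[(np.round(d["centre"],4).tolist(),round(d["score"],2)) for d in models.pinpoint(P,n)[:2]])
E
```

```text
7.2333 [0.57855693 0.15781768 0.19379178] [ 0.10349133 -0.9490248   0.69781923]
button_top [([0.5764, 0.1443, 0.0693], 0.87), ([0.5783, 0.1492, 0.0589], 0.65)]
carriage_mid [([0.5755, 0.1459, 0.0579], 0.91)]
stop_mid [([0.5758, 0.2052, 0.0577], 0.75), ([0.5737, 0.1466, 0.0651], 0.75)]
button_top [([0.5771, 0.1441, 0.0672], 0.45)]
carriage_mid [([0.5791, 0.1453, 0.0616], 0.91)]
stop_mid [([0.5729, 0.2091, 0.055], 0.41)]
```

View pics/w4.png

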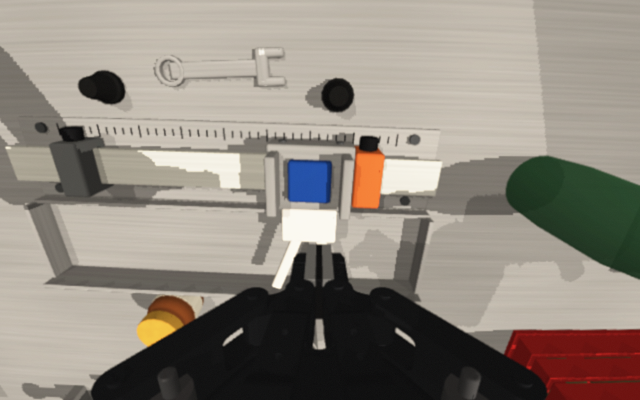

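The carriage rests against the stop (columns 352 to 356), 59 mm between the two points. The button is up at about 67–69 mm, and the hand is clear.

```bash
python3 -c "
from station import workorder
print(workorder.sign_off())"
```

```text
the job is handed in; nothing more can be done
None
```

The carriage now sits against the orange stop with its button back up. I pressed the button about 7 mm with the closed fingertips and slid the carriage about 105 mm in +y. At the stop the sideways force rose to about 5 N. I then lifted the hand straight up about 13 cm and handed the job in at about 7.3 s.

Last checks, taken after lifting:
- **At the stop:** the wrist camera puts the carriage and stop points 59 mm apart, against 60 mm at contact. The side camera gives 64 mm, which disagrees, but both are within the networks' 4 mm error, and the picture shows no gap.
- **Button up:** its top measures 67–69 mm, against 66 mm when raised.
- **Surroundings:** the stoppers and wrench show in the last picture with no sign of having moved. The jar is partly hidden, I did not re-check the beaker, and only one bottle is in view; the hand stayed well away from all of them.
- **Not tested:** I did not push the carriage to confirm the lock. I judged it from the button being fully up at the stop.

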